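# Put the plug gauge back in its case

## Robot

A 6-joint arm with a two-finger parallel gripper is mounted at the origin on the work surface. World frame = base frame: x ahead of the robot, y to its left, z up, the work surface at z = 0. Lengths are in mm, angles in rad, forces in N, time in s.
With the tool pointing down it reaches from about 350 to 975 mm from the base axis. Payload 17.4 kg.
Tool frame: the origin (TCP) lies on the centre line of the jaws, within the pads' length; the fingertips stand env.tcp_to_tips ahead of it and the grasp point (between the pads) lies 2 mm behind it (env.tcp_to_tips is the distance from the TCP to the fingertips, in mm); z points along the fingers, y is the line along which they close (so a half turn about z gives the same grasp; the last joint's range is limited). The gripper opens to 85 mm and grips with 20 to 120 N. Pads are 22 mm wide; open, the fingers measure 114 mm over their backs; the gripper's body (76 mm by 85 mm) begins 54 mm behind the grasp point. The pads swing forward as they close: fully open they stand 13 mm farther back than shut.
Start: joints at [1.232, 0.116, 1.442, -0, 1.584, -0.038], TCP at [200, 644.696, 248.303] pointing down, gripper open.
Joint ranges: [-2.83, 2.83], [-0.83, 2.19], [0.07, 2.5], [-1.14, 4.28], [0.01, 3], [-2.97, 2.97]. Speed limits (rad/s): [1.89, 1.89, 2.22, 3.14, 3.14, 3.14].

## Interface

Orientations are given as a unit quaternion [w, x, y, z].
In Python, from station import env, vision gives the robot as it stands.
- The arm moves only by the shell command python3 -m creep 'ROWS' [FORCE]. ROWS is JSON, a list that holds one entry, the list of rows, each a list of 7 numbers: the shift along the tool's x, y, z in cm, then the turn, a rotation vector about the tool's x, y, z in rad, then the opening, from 0 (shut) to 1 (fully open). A call has 1 to 20 rows; each row is the pose to reach, as a shift and turn from the pose commanded when the call began, along the tool's axes at that moment; what a row does not reach only later rows make up. A row lasts 1/12 s, in which the tool goes at most 41.7 mm and 7.16 degrees, less where a joint would pass 70% of its speed; a pose out of reach is approached as far as the arm can. A call with a gripper value outside its range is refused whole. The fingers move at their own pace and stop on an object; FORCE is the grip in N (left out, the last holds). Time passes only in rows, so rows that repeat a pose let the fingers close. It gives the time, the measured TCP pose, the force, the opening and the grip force at its end, in the units of the state.
- env.sense(): the state, without advancing time (a new reading comes with each control period).
- vision.camera(name): name is "side" or "top" or "wrist"; returns the picture (480x640x3 uint8, red, green, blue); there is no depth.
- vision.calibration(name): a dict with "fx", "fy", "cx", "cy" (pixels), "xyz" and "rotation" of the camera in the world; the wrist camera has in their place "mount" (4x4, takes a point from camera to tool coordinates, whose origin is the TCP and whose axes are the flange's). Camera axes: x right, y down, z forward; pixel columns grow to the right and rows downward; lengths in mm; the calibration is good to about 2 mm. A picture is of the moment at which its call begins: read the wrist's pose just before it. calibration takes no time and is no camera call.
- env.finish_job(): hands the job in; it is judged then, once.
The state is a dict: "time_s": time; "qpos": joint angles; "dq": joint speeds; "tau": joint torques, N m; "position": TCP position; "eef_rot": TCP orientation; "contact_force": force on the tool from outside, world axes, zero at the start; "moment": the same for the moment, N m; "opening": finger opening in mm; "gripper_force": force on a finger pad.
Only numpy, scipy, OpenCV 4.12 (cv2) and the standard library are available. Lean on these libraries where they do the work, as an engineer would, in place of code of your own. Each camera call takes 0.05 s, during which the arm holds its last target. There are 200 camera calls.

## Task

The bore of the blue housing has been checked: draw the large plug gauge out of it, lay it down flat on the green mat and let go, then pick it up again and press it fully home into its clips in the open case, its longer (green-banded) GO end to the left as seen from the robot. Before closing, make sure that the small gauge, too, is pressed fully home in its clips, so that nothing stands above the rim; then shut the lid completely. Do not drop or topple the gauge, and leave the other things on the bench where they are.

Things in the scene. Friction and masses are not known exactly. Their poses are not given: they have to be found in the camera images.
- gauge: the large plug gauge, 147 mm long, 0.2 to 0.35 kg, at first upright, GO end down, in the housing's bore. Origin: centre of the GO end face; z axis along it to the NO-GO end. Along z: GO end, steel, 20 mm diameter, 0 to 45 mm; grey eight-sided handle, 24 mm across flats, 45 to 125 mm; NO-GO end, 20 mm diameter, 125 to 147 mm. Green band at the GO side, red at the other. Centre of mass near z 70 mm
- gauge_mid (a point): middle of the large gauge's handle, on its axis, 85 mm from the GO end face. The handle's flats face the gauge's own x and y axes and the diagonals; laid on a flat surface the gauge rests on its handle with this point 12 mm above the surface, and does not roll
- gauge_nogo (a point): centre of the large gauge's NO-GO end face
- small_gauge: the small plug gauge of the same form, 122 mm long, 0.15 kg: ends 16 mm diameter, handle 20 mm across flats at z 34 to 104 mm. Origin: centre of its GO end face; z axis to the NO-GO end. At first it lies, the right way round, on top of its clips in the case, not pressed in: axis 50 mm above the bench; 33 mm when home
- small_nogo (a point): centre of the small gauge's NO-GO end face
- case: the gauge case, fixed: black open tray 134 (x) x 230 (y) x 50 mm (z), walls and floor 5 mm, with grey end blocks (tops at z 44 mm) and orange sprung clips. Origin: centre of its underside; x points away from the robot to the hinge side, y along its length to the robot's left, z up. Rim at z 50 mm
- nest (a point): where the middle of the large handle belongs when home, 32 mm above the bench. The gauge lies along the case's y axis, GO end to +y (3 mm end play); turned round it does not go in. Clips 24 to 38 mm either side of this point: the gauge first rests 20 mm too high; pushed down with about 10 N it snaps home. Between the clips fingers have room, 37 mm each side of the axis, down to z 5 mm
- small_nest (a point): the same for the small gauge's handle: 33 mm above the bench when home, 17 mm higher when only lying on its clips (these stand 19 to 33 mm either side of this point); about 8 N snaps it home
- lid (a joint): the lid's hinge angle: 0 shut, growing as it opens, at most 1.95 rad (1.57 = upright, more leans away from the robot); at first 1.65 to 1.9. The hinge is stiff (0.3 N m), so the lid stays wherever it is left; about 5 N at its free edge moves it
- lid_hinge (a point): middle of the lid's hinge line, at the far edge of the rim, 50 mm above the bench; the line runs along the case's y axis. The lid is a blue plate 134 x 230 mm, 10 mm thick, with a 70 mm wide black tab that stands 12 mm out at the middle of its free edge
- lid_edge (a point): middle of the lid's free edge, on its outer (when shut, upper) face
- housing: the blue housing, clamped to the bench on a 120 x 120 x 10 mm plate: round, 100 mm diameter, with a 52 mm square pad on top, 82 mm above the bench, bored in its centre (21 mm diameter, 32 mm deep; the gauge stands on the bore's floor and lifts straight out). Origin: centre of the plate's underside, under the bore
- mat: green rubber mat, 180 x 180 x 3 mm, fixed. Origin: centre of its underside
- spare_housing: bystander: another blue housing, 100 mm diameter, 72 mm high, standing loose. Origin: centre of its underside
- cap: bystander: aluminium cap with a yellow band, 72 mm diameter, 22 mm high. Origin: centre of its underside
- driver: bystander: red-handled screwdriver, 190 mm long, lying on the bench. Origin: middle of its length, its x axis to the tip
Things that resemble listed ones, but are neither listed nor needed, are in the scene too. What is shaped like the small_gauge but orange or purple is not meant.

How it is judged:
By the outcome, as a careful person would: the job done as asked, in the order asked, and still so for the second after the job is handed in, with the robot touching nothing.
It also fails if it takes over 64 s, if anything falls off the work surface, if the arm or the gripper's body presses on something with over 40 N, if the wrist force passes 120 N, or if a joint passes its speed limit or range.

## Working session

There is one attempt and no reset: what is moved stays moved. The work goes in short steps, Python scripts to look and compute and a shell command to move; the robot and the scene stay as the last step left them, time stands still between calls to the robot, and variables do not carry over. Pictures are saved under pics/ and viewed, at most 10 in all, crops included, and the job is handed in when it is done.

```bash
ls; mkdir -p pics
python3 - <<'E'
from station import env, vision
import cv2, numpy as np
s=env.sense(); print(s); print(env.tcp_to_tips)
for n in ("side","top","wrist"):
    c=vision.calibration(n); print(n,c)
    cv2.imwrite(f"pics/{n}0.png",vision.camera(n)[:,:,::-1])
E
```

```text
pics
{'time_s': 0.0, 'qpos': array([ 1.23218429e+00,  1.16526156e-01,  1.44227325e+00,  4.08082081e-05,
        1.58398325e+00, -3.77873123e-02]), 'dq': array([-0.00088205, -0.00133494, -0.00063543, -0.0009705 ,  0.0023578 ,
        0.00195018]), 'tau': array([-5.38921886e-03, -7.31976700e+01, -6.32498217e+01, -3.49323918e-04,
        6.13325814e-03, -2.43256909e-05]), 'position': array([199.94298869, 644.53549082, 247.53011031]), 'eef_rot': array([-1.31361364e-04,  1.49845570e-01,  9.88709235e-01, -5.80677747e-04]), 'contact_force': array([-1.20748143,  0.07134939, -0.2685924 ]), 'moment': array([0.00038573, 0.02480688, 0.01997589]), 'gripper_force': 0.0, 'opening': 85.7458803617512}
17.0
side {'fx': 487.449208378403, 'fy': 487.449208378403, 'cx': 318.94763197277985, 'cy': 239.06690207939386, 'xyz': array([487.59207283, 829.60072863, 659.83967453]), 'rotation': array([ 0.01773865, -0.0320121 ,  0.88111593, -0.47148201])}
top {'fx': 561.3084657988735, 'fy': 561.3084657988735, 'cx': 314.4219442613103, 'cy': 240.8627861954324, 'xyz': array([ 282.48516215,   63.62985805, 1224.29604145]), 'rotation': array([ 0.08531541, -0.69294262,  0.71007149, -0.09137991])}
wrist {'fx': 386.7163675431563, 'fy': 386.7163675431563, 'cx': 323.6327613118955, 'cy': 235.52365099796194, 'mount': array([[ 3.20913718e-04, -9.51725807e-01, -3.06949319e-01,
         7.77400471e+01],
       [ 9.99999638e-01,  5.47386041e-04, -6.51729155e-04,
        -3.40003882e-01],
       [ 7.88287229e-04, -3.06948999e-01,  9.51725638e-01,
        -1.25800545e+02],
       [ 0.00000000e+00,  0.00000000e+00,  0.00000000e+00,
         1.00000000e+00]])}
```

View pics/top0.png

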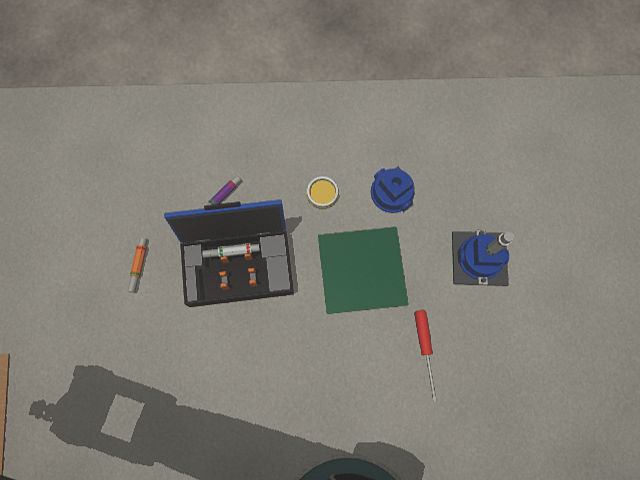

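View pics/side0.png

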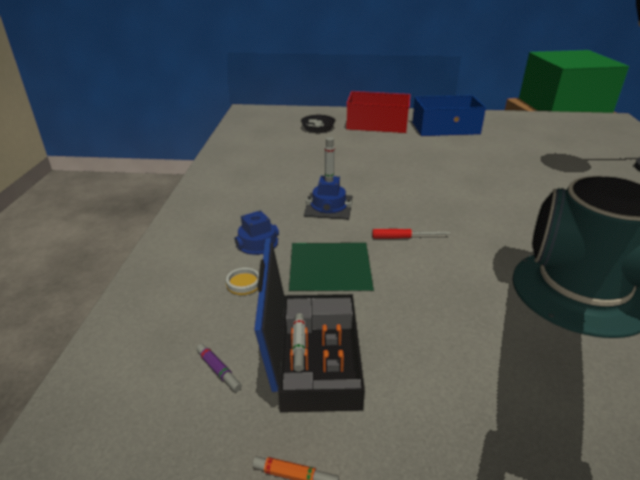

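The top view shows the case with corners near (187,304) and (293,293), its lid hinge at the top. The small gauge lies at (205..258,250), the mat corners are (319,235), (397,227), (407,304) and (326,313), and the housing plate spans (453,232)–(508,286) with the gauge top near (507,239). The side view agrees: gauge upright at (329,145..180), lid leaning back.

```bash
cat > h.py <<'E'
import numpy as np, cv2
from scipy.spatial.transform import Rotation as R
from station import env, vision
def rot(q): return R.from_quat(np.asarray(q)[[1,2,3,0]])
def cam(n, s=None):
    c=vision.calibration(n)
    if n=="wrist":
        s=s or env.sense(); M=c["mount"]; Rt=rot(s["eef_rot"]).as_matrix()
        return c, Rt@M[:3,:3], s["position"]+Rt@M[:3,3]
    return c, rot(c["rotation"]).as_matrix(), np.array(c["xyz"])
def ray(n,px,s=None):
    c,Rm,o=cam(n,s); d=Rm@np.array([(px[0]-c["cx"])/c["fx"],(px[1]-c["cy"])/c["fy"],1.]); return o,d
def onz(n,px,z,s=None):
    o,d=ray(n,px,s); return o+d*(z-o[2])/d[2]
def proj(n,P,s=None):
    c,Rm,o=cam(n,s); p=Rm.T@(np.asarray(P,float)-o); return np.array([c["fx"]*p[0]/p[2]+c["cx"],c["fy"]*p[1]/p[2]+c["cy"]])
def tri(r1,r2):
    (o1,d1),(o2,d2)=r1,r2; A=np.stack([d1,-d2],1); t=np.linalg.lstsq(A,o2-o1,rcond=None)[0]
    a,b=o1+d1*t[0],o2+d2*t[1]; return (a+b)/2, np.linalg.norm(a-b)
def totool(v,s=None):
    s=s or env.sense(); return rot(s["eef_rot"]).inv().apply(v)
E
python3 - <<'E'
from h import *
np.set_printoptions(precision=1,suppress=True)
im=cv2.imread("pics/top0.png"); big=[]
def crop(im,x0,y0,x1,y1,k): return cv2.resize(im[y0:y1,x0:x1],None,fx=k,fy=k,interpolation=cv2.INTER_CUBIC)
a=crop(im,160,190,310,310,4); b=crop(im,440,220,520,300,4)
o=np.zeros((600,800,3),np.uint8); o[:480,:600]=a; o[480:600,:]=0
sd=cv2.imread("pics/side0.png"); 
b=crop(im,445,225,515,290,2.8); o[:b.shape[0],600:600+b.shape[1]]=b
c=crop(sd,295,130,361,225,2.9); o[190:190+c.shape[0],605:605+c.shape[1]]=c
cv2.imwrite("pics/crop0.png",o)
for p in [(319,235),(397,227),(407,304),(326,313)]: print("mat",onz("top",p,3))
for p in [(453,232),(508,233),(508,286),(455,284)]: print("plate",onz("top",p,10))
print("nogo top", tri(ray("top",(507,239)),ray("side",(329,142))))
for p in [(187,305),(294,293)]: print("rim",onz("top",p,50))
E
```

```text
mat [608.3  38.4   3. ]
mat [ 622.8 -138.5    3. ]
mat [ 447.7 -149.6    3. ]
mat [432.4  28.    3. ]
plate [ 606.3 -262.4   10. ]
plate [ 601.  -385.9   10. ]
plate [ 480.9 -372.5   10. ]
plate [ 488.2 -256.6   10. ]
nogo top (array([ 545.2, -318.2,  184.9]), np.float64(3.785010031478279))
rim [450.5 320.1  50. ]
rim [470.4  95.6  50. ]
```

View pics/crop0.png

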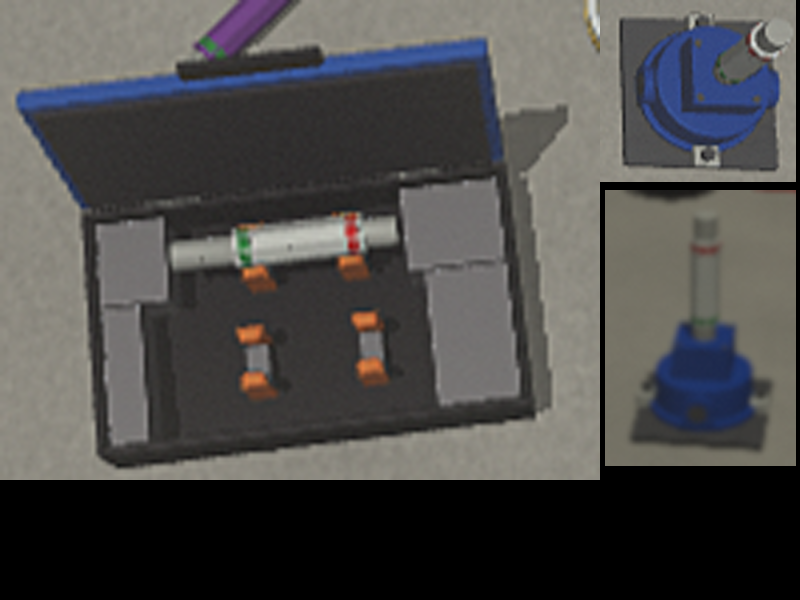

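```bash
python3 -m creep '[[[-55.9,-63.8,-5.2,0,0,1.27,1],[-55.9,-63.8,-5.2,0,0,1.27,1],[-55.9,-63.8,-5.2,0,0,1.27,1],[-55.9,-63.8,-5.2,0,0,1.27,1],[-55.9,-63.8,-5.2,0,0,1.27,1],[-55.9,-63.8,-5.2,0,0,1.27,1],[-55.9,-63.8,-5.2,0,0,1.27,1],[-55.9,-63.8,-5.2,0,0,1.27,1],[-55.9,-63.8,-5.2,0,0,1.27,1],[-55.9,-63.8,-5.2,0,0,1.27,1],[-55.9,-63.8,-5.2,0,0,1.27,1],[-55.9,-63.8,-5.2,0,0,1.27,1],[-55.9,-63.8,-5.2,0,0,1.27,1],[-55.9,-63.8,-5.2,0,0,1.27,1],[-55.9,-63.8,-5.2,0,0,1.27,1],[-55.9,-63.8,-5.2,0,0,1.27,1],[-55.9,-63.8,-5.2,0,0,1.27,1],[-55.9,-63.8,-5.2,0,0,1.27,1],[-55.9,-63.8,-5.2,0,0,1.27,1],[-55.9,-63.8,-5.2,0,0,1.27,1]]]'
python3 - <<'E'
from h import *
np.set_printoptions(precision=3,suppress=True)
s=env.sense(); print(s["position"],s["qpos"]); print(rot(s["eef_rot"]).as_matrix())
cv2.imwrite("pics/w1.png",vision.camera("wrist")[:,:,::-1])
for p in ((508.6,235.7),(507,239)): print(onz("top",p,197))
E
```

```text
time_s: 1.82
position: [538.4, -117.5, 299.3]
eef_rot: [0.0, 0.707, 0.707, 0.0]
contact_force: [0.8, 2.1, 1.0]
opening: 85.6
gripper_force: 0.0
[ 538.447 -117.509  299.321] [-0.261 -0.163  1.634  0.     1.671 -0.261]
[[ 0.  1.  0.]
 [ 1. -0.  0.]
 [ 0.  0. -1.]]
[ 546.642 -317.196  197.   ]
[ 540.26  -313.441  197.   ]
```

```bash
python3 -m creep '[[[0,0,0,0,-0.12,0,1],[0,0,0,0,-0.24,0,1],[0,0,0,0,-0.36,0,1],[0,0,0,0,-0.36,0,1]]]'
python3 - <<'E'
from h import *
np.set_printoptions(precision=3,suppress=True)
s=env.sense(); print(s["position"],s["qpos"]); print(rot(s["eef_rot"]).as_matrix())
E
```

```text
time_s: 2.2
position: [538.1, -113.9, 298.3]
eef_rot: [0.129, 0.694, 0.696, -0.129]
contact_force: [-0.5, 0.7, -0.1]
opening: 85.3
gripper_force: 0.0
[ 538.096 -113.905  298.332] [-0.077 -0.19   1.688 -0.366  1.611 -0.101]
[[-0.003  1.    -0.   ]
 [ 0.934  0.002 -0.358]
 [-0.358 -0.001 -0.934]]
```

View pics/w1.png

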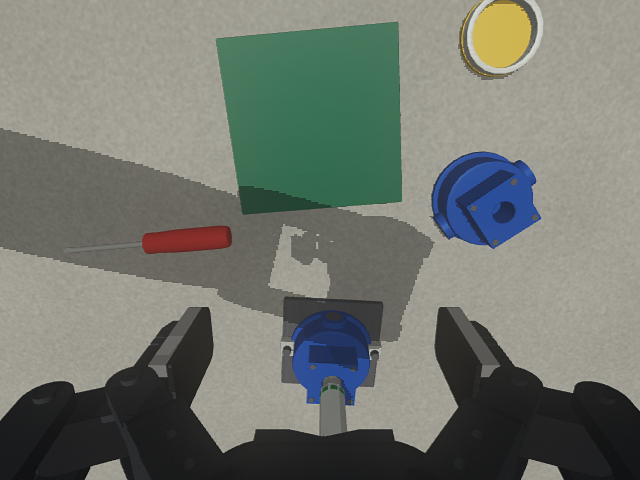

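The wrist view shows the housing at (332,345) with the plate's upper corners at (285,297) and (382,302), and the gauge rising toward the camera at (333,390..435). Joint 4 is limited to −1.14 for pointing toward −y. So I'll grip from the −y side, pointing about azimuth 60°, with the gauge standing along tool x.

```bash
cat >> h.py <<'E'
def Rm(z,x):
    z=np.array(z,float);z/=np.linalg.norm(z);x=np.array(x,float);x-=z*(x@z);x/=np.linalg.norm(x)
    return R.from_matrix(np.stack([x,np.cross(z,x),z],1))
def plan(pos,Rt,s=None,label=""):
    s=s or env.sense(); Rc=rot(s["eef_rot"]); d=Rc.inv().apply(np.array(pos)-s["position"])/10; v=(Rc.inv()*Rt).as_rotvec()
    print(label,np.round(np.r_[d,v],3).tolist())
E
python3 - <<'E'
from h import *
np.set_printoptions(precision=1,suppress=True)
s1=dict(position=np.array([538.4,-117.5,299.3]),eef_rot=np.array([0,.7071,.7071,0]))
for p in [(285,297),(382,302),(281,383),(377,387)]: print("plate",onz("wrist",p,10,s1))
im=cv2.imread("pics/w1.png"); hsv=cv2.cvtColor(im,cv2.COLOR_BGR2HSV)
m=cv2.inRange(hsv,(50,80,40),(85,255,200)); 
c=max(cv2.findContours(m,0,2)[0],key=cv2.contourArea); r=cv2.minAreaRect(c)
b=[onz("wrist",p,3,s1) for p in cv2.boxPoints(r)]; print("mat",np.array(b),np.mean(b,0))
c60,s60=np.cos(np.pi/3),np.sin(np.pi/3); d=np.array([c60,s60,0]); g=np.array([545,-318.5,0])
plan(g-110*d+[0,0,300],Rm([0,0,-1],d),label="W1")
plan(g-110*d+[0,0,130],Rm(d,[0,0,1]),label="W2")
E
```

```text
plate [ 493.3 -250.4   10. ]
plate [ 608.9 -257.    10. ]
plate [ 484.4 -372.9   10. ]
plate [ 608.2 -379.1   10. ]
mat [[ 433.1   28.9    3. ]
 [ 610.5   42.8    3. ]
 [ 638.1 -134.4    3. ]
 [ 435.1 -152.6    3. ]] [529.2 -53.8   3. ]
W1 [-28.042, -4.88, 10.589, 0.095, 0.358, 0.52]
W2 [-21.952, -4.858, 26.461, -0.35, 1.886, 0.507]
```

```bash
python3 -m creep '[[[-28,-4.9,10.6,0.095,0.358,0.52,1],[-28,-4.9,10.6,0.095,0.358,0.52,1],[-28,-4.9,10.6,0.095,0.358,0.52,1],[-28,-4.9,10.6,0.095,0.358,0.52,1],[-28,-4.9,10.6,0.095,0.358,0.52,1],[-28,-4.9,10.6,0.095,0.358,0.52,1],[-28,-4.9,10.6,0.095,0.358,0.52,1],[-28,-4.9,10.6,0.095,0.358,0.52,1],[-22,-4.9,26.5,-0.35,1.886,0.507,1],[-22,-4.9,26.5,-0.35,1.886,0.507,1],[-22,-4.9,26.5,-0.35,1.886,0.507,1],[-22,-4.9,26.5,-0.35,1.886,0.507,1],[-22,-4.9,26.5,-0.35,1.886,0.507,1],[-22,-4.9,26.5,-0.35,1.886,0.507,1],[-22,-4.9,26.5,-0.35,1.886,0.507,1],[-22,-4.9,26.5,-0.35,1.886,0.507,1],[-22,-4.9,26.5,-0.35,1.886,0.507,1],[-22,-4.9,26.5,-0.35,1.886,0.507,1],[-22,-4.9,26.5,-0.35,1.886,0.507,1],[-22,-4.9,26.5,-0.35,1.886,0.507,1]]]'
cat > look.py <<'E'
from h import *
import sys
np.set_printoptions(precision=3,suppress=True)
s=env.sense(); print(s["position"],s["qpos"]); print(rot(s["eef_rot"]).as_matrix())
cv2.imwrite("pics/%s.png"%sys.argv[2],vision.camera(sys.argv[1])[:,:,::-1])
E
python3 look.py wrist w2
python3 - <<'E'
from h import *
c60,s60=np.cos(np.pi/3),np.sin(np.pi/3); d=np.array([c60,s60,0]); g=np.array([545.5,-317.5,0])
plan(g-110*d+[0,0,130],Rm(d,[0,0,1]),label="W2")
E
```

```text
time_s: 3.87
position: [488.8, -416.0, 129.8]
eef_rot: [-0.341, 0.63, 0.362, 0.596]
contact_force: [-0.0, 0.5, 0.2]
opening: 85.3
gripper_force: 0.0
[ 488.751 -415.991  129.752] [-1.11   0.559  1.538  1.2    2.032 -0.633]
[[ 0.027  0.863  0.504]
 [ 0.05  -0.505  0.862]
 [ 0.998  0.002 -0.057]]
W2 [0.398, 0.104, 0.28, 0.006, 0.045, -0.005]
```

View pics/w2.png

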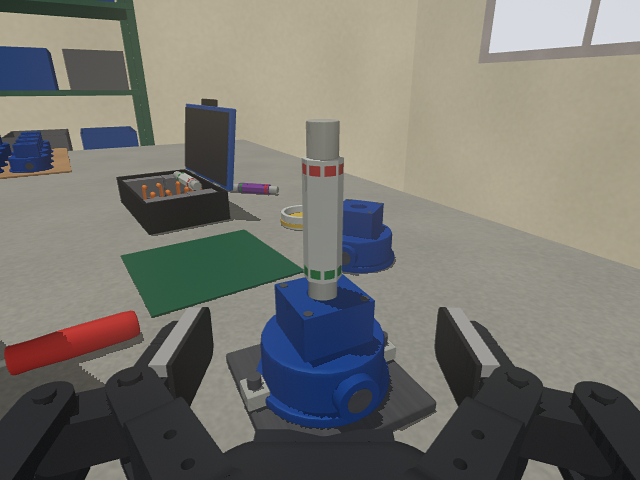

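The wrist view shows the gauge upright and centred at column 323 (the optical centre), with its handle from row 157 to row 281. The handle's front flat faces the tool.

Run:
```python
from h import *
np.set_printoptions(precision=1,suppress=True)
s=env.sense()
for px,z in (((323,157),175),((323,281),95),((323,121),197)):
    P=onz("wrist",px,z,s); print(P)
c60,s60=np.cos(np.pi/3),np.sin(np.pi/3); d=np.array([c60,s60,0])
```

```text
[ 540.4 -326.8  175. ]
[ 540.3 -326.1   95. ]
[ 525.4 -352.8  197. ]
```

Run:
```python
from h import *
d=np.array([.5,3**.5/2,0]); g=np.array([546.3,-316.3,0])
plan(g-80*d+[0,0,130],Rm(d,[0,0,1]),label="W2")
plan(g-9*d+[0,0,130],Rm(d,[0,0,1]),label="W3")
```

```text
W2 [0.538, 0.095, 3.421, 0.006, 0.045, -0.005]
W3 [0.855, 0.054, 10.514, 0.006, 0.045, -0.005]
```

```bash
python3 -m creep '[[[0.55,0.05,3.4,0.006,0.045,-0.005,1],[0.85,0.05,7,0.006,0.045,-0.005,1],[0.85,0.05,9,0.006,0.045,-0.005,1],[0.85,0.05,10.5,0.006,0.045,-0.005,1],[0.85,0.05,10.5,0.006,0.045,-0.005,1],[0.85,0.05,10.5,0.006,0.045,-0.005,1]]]'
python3 look.py wrist w3
```

```text
time_s: 4.42
position: [542.7, -323.6, 131.2]
eef_rot: [-0.35, 0.617, 0.36, 0.606]
contact_force: [-0.1, 0.3, 0.8]
opening: 85.5
gripper_force: 0.0
[ 542.691 -323.623  131.169] [-0.979  0.49   1.657  1.289  1.94  -0.638]
[[ 0.007  0.868  0.496]
 [ 0.02  -0.496  0.868]
 [ 1.     0.004 -0.021]]
```

```bash
python3 -m creep '[[[0,0,0,0,0,0,0],[0,0,0,0,0,0,0],[0,0,0,0,0,0,0],[0,0,0,0,0,0,0],[0,0,0,0,0,0,0],[0,0,0,0,0,0,0],[0,0,0,0,0,0,0],[0,0,0,0,0,0,0]]]' 60
python3 - <<'E'
from h import *
s=env.sense();print(s["position"],s["moment"]);print(rot(s["eef_rot"]).as_matrix().round(3))
E
```

```text
time_s: 5.13
position: [542.4, -323.6, 130.5]
eef_rot: [-0.35, 0.617, 0.359, 0.606]
contact_force: [-1.7, -1.0, 0.6]
opening: 23.2
gripper_force: 58.7
[ 542.41264791 -323.64412769  130.46909912] [-0.3551163   0.31428684  0.21379389]
[[ 0.008  0.868  0.496]
 [ 0.018 -0.497  0.868]
 [ 1.     0.002 -0.02 ]]
```

```bash
python3 - <<'E'
from h import *
s=env.sense(); d=np.array([.5,3**.5/2,0])
RL=R.from_rotvec(np.cross([0,0,1],d)*np.pi/2)*rot(s["eef_rot"]); print(RL.as_matrix().round(3))
p=s["position"]
plan(p+[0,0,70],rot(s["eef_rot"]),label="lift")
plan(np.array([532,-48.5,190]),RL,label="W4")
plan(np.array([532,-48.5,190]),R.from_rotvec(np.cross([0,0,1],d)*np.pi/4)*rot(s["eef_rot"]),label="W4half")
E
python3 -m creep '[[[0.5,0,0,0,0,0,0],[1.5,0,-0.03,0,0,0,0],[3.5,0,-0.06,0,0,0,0],[5.5,0,-0.1,0,0,0,0],[7,0,-0.13,0,0,0,0],[7,0,-0.13,0,0,0,0]]]'
python3 - <<'E'
from h import *
s=env.sense();print(s["position"],s["moment"]);
d=np.array([.5,3**.5/2,0])
RL=R.from_rotvec(np.cross([0,0,1],d)*np.pi/2)*rot(s["eef_rot"])
plan(np.array([532,-48.5,190]),RL,label="W4")
E
```

```text
[[ 0.498  0.867 -0.013]
 [ 0.867 -0.498 -0.015]
 [-0.02  -0.004 -1.   ]]
lift [6.999, 0.017, -0.139, 0.0, 0.0, 0.0]
W4 [6.45, -14.551, 23.243, 0.004, -1.571, 0.006]
W4half [6.45, -14.551, 23.243, 0.002, -0.785, 0.003]
time_s: 5.63
position: [542.7, -323.9, 204.3]
eef_rot: [-0.349, 0.617, 0.361, 0.606]
contact_force: [0.7, 0.2, -2.5]
opening: 23.5
gripper_force: 58.8
[ 542.69581788 -323.8751792   204.2529317 ] [-0.8833849   0.42711875 -0.0214968 ]
W4 [-0.818, -14.613, 23.394, 0.011, -1.571, 0.006]
```

```bash
python3 -m creep '[[[-0.8,-14.6,23.4,0,-1.57,0,0],[-0.8,-14.6,23.4,0,-1.57,0,0],[-0.8,-14.6,23.4,0,-1.57,0,0],[-0.8,-14.6,23.4,0,-1.57,0,0],[-0.8,-14.6,23.4,0,-1.57,0,0],[-0.8,-14.6,23.4,0,-1.57,0,0],[-0.8,-14.6,23.4,0,-1.57,0,0],[-0.8,-14.6,23.4,0,-1.57,0,0],[-0.8,-14.6,23.4,0,-1.57,0,0],[-0.8,-14.6,23.4,0,-1.57,0,0],[-0.8,-14.6,23.4,0,-1.57,0,0],[-0.8,-14.6,23.4,0,-1.57,0,0],[-0.8,-14.6,23.4,0,-1.57,0,0],[-0.8,-14.6,23.4,0,-1.57,0,0],[-0.8,-14.6,23.4,0,-1.57,0,0]]]'
python3 look.py wrist w4
python3 -c "
from h import *
s=env.sense();R0=rot(s['eef_rot']).as_matrix();print('gauge axis',(R0@[1,.004,-.02]).round(3))"
```

```text
time_s: 6.88
position: [531.7, -47.0, 186.5]
eef_rot: [0.005, 0.864, 0.503, -0.007]
contact_force: [-0.5, -0.3, -3.4]
opening: 23.4
gripper_force: 59.6
[531.742 -47.043 186.547] [-0.128 -0.167  1.82  -0.016  1.495  0.391]
[[ 0.495  0.869 -0.008]
 [ 0.869 -0.495 -0.016]
 [-0.017  0.001 -1.   ]]
gauge axis [0.499 0.867 0.003]
```

View pics/w4.png

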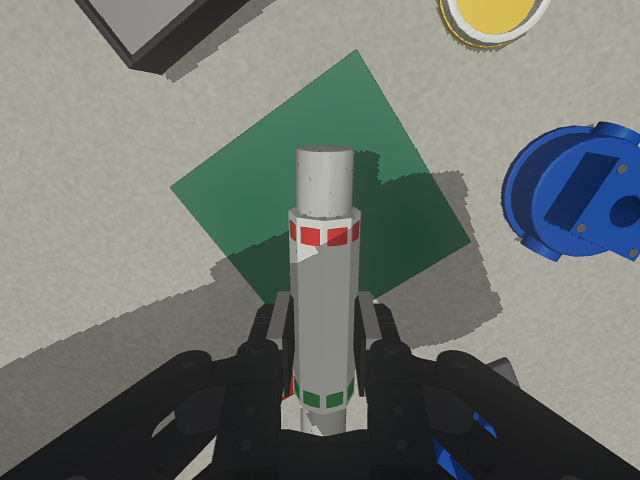

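The wrist view shows the gauge held level over the mat, its NO-GO end at (325,150) and the green band at (325,400). The octagon's orientation is unclear, so I'll check the band's column pattern.

Run:
```python
import cv2,numpy as np
for f,r,(a,b) in (("w2",170,(298,350)),("w3",None,(0,0)),("w4",236,(284,366)),("w4",330,(284,366))):
    im=cv2.imread(f"pics/{f}.png")
    if r is None: continue
    print(f,r,[tuple(int(v) for v in im[r,c][::-1]) for c in range(a,b,2)])
```

```text
w2 170 [(148, 145, 135), (147, 146, 136), (116, 91, 84), (119, 53, 48), (119, 97, 92), (136, 142, 135), (125, 52, 47), (128, 55, 50), (130, 56, 51), (132, 56, 51), (133, 55, 51), (134, 111, 104), (134, 136, 129), (134, 98, 93), (133, 55, 50), (132, 56, 51), (131, 57, 51), (129, 55, 50), (127, 54, 48), (134, 135, 129), (117, 104, 97), (114, 54, 48), (100, 48, 42), (182, 176, 152), (184, 176, 153), (182, 174, 152)]
w4 236 [(46, 73, 57), (46, 73, 56), (38, 67, 50), (141, 108, 102), (150, 50, 45), (164, 52, 48), (144, 146, 139), (198, 201, 193), (189, 146, 140), (184, 56, 53), (187, 61, 57), (188, 60, 57), (191, 63, 59), (193, 63, 60), (194, 62, 59), (196, 62, 59), (197, 64, 61), (197, 62, 60), (197, 202, 194), (198, 200, 192), (191, 193, 185), (191, 200, 192), (194, 62, 59), (193, 61, 59), (191, 61, 58), (191, 60, 58), (140, 51, 47), (129, 51, 47), (128, 49, 46), (127, 48, 46), (126, 48, 45), (123, 42, 39), (134, 135, 129), (130, 132, 126), (116, 57, 53), (113, 45, 41), (107, 44, 40), (101, 49, 46), (58, 77, 64), (46, 71, 55), (45, 70, 54)]
w4 330 [(36, 36, 35), (37, 37, 36), (37, 37, 35), (35, 36, 35), (35, 36, 34), (85, 87, 82), (106, 108, 102), (111, 113, 107), (133, 135, 129), (133, 134, 128), (132, 134, 128), (132, 134, 128), (133, 134, 128), (132, 134, 128), (132, 135, 128), (133, 134, 128), (133, 135, 128), (132, 134, 128), (133, 135, 128), (133, 134, 128), (133, 135, 129), (133, 135, 129), (134, 135, 129), (133, 136, 129), (134, 136, 129), (134, 135, 129), (134, 135, 129), (134, 136, 129), (134, 135, 129), (133, 135, 128), (133, 135, 129), (134, 136, 129), (110, 111, 106), (107, 107, 103), (109, 110, 105), (45, 46, 44), (36, 37, 35), (37, 38, 36), (38, 38, 37), (37, 37, 35), (60, 61, 59)]
```

```bash
python3 -m creep '[[[0,0,4,0,0,0,0],[0,0,8,0,0,0,0],[0,0,12,0,0,0,0],[0,0,13.5,0,0,0,0],[0,0,14.5,0,0,0,0],[0,0,14.5,0,0,0,0],[0,0,14.5,0,0,0,0]]]'
python3 -c "
from h import *
s=env.sense();R0=rot(s['eef_rot']).as_matrix();print(s['position'],s['contact_force'],'gauge axis',(R0@[1,.004,-.02]).round(3),R0[:,2].round(3))"
```

```text
time_s: 7.52
position: [531.0, -51.2, 43.4]
eef_rot: [0.006, 0.865, 0.501, -0.007]
contact_force: [-0.0, 0.1, -1.9]
opening: 23.0
gripper_force: 59.8
[531.02883744 -51.19196341  43.38641044] [-0.01396678  0.10588179 -1.94747472] gauge axis [0.501 0.866 0.002] [-0.006 -0.017 -1.   ]
```

```bash
python3 -m creep '[[[0,0,0.8,0,0,0,0],[0,0,1.4,0,0,0,0],[0,0,1.7,0,0,0,0],[0,0,1.8,0,0,0,0],[0,0,1.8,0,0,0,0],[0,0,1.8,0,0,0,0]]]'
```

```text
time_s: 8.02
position: [531.0, -51.0, 25.8]
eef_rot: [0.006, 0.865, 0.502, -0.007]
contact_force: [-6.8, 0.3, 10.4]
opening: 23.1
gripper_force: 61.2
```

```bash
python3 -m creep '[[[0,0,-0.05,0,0,0,0],[0,0,-0.05,0,0,0,0.45],[0,0,-0.05,0,0,0,0.6],[0,0,-0.05,0,0,0,1],[0,0,-0.05,0,0,0,1],[0,0,-0.05,0,0,0,1],[0,0,-0.05,0,0,0,1],[0,0,-0.05,0,0,0,1]]]'
python3 -m creep '[[[0,0,-3,0,0,0,1],[0,0,-7,0,0,0,1],[0,0,-11,0,0,0,1],[0,0,-14,0,0,0,1],[0,0,-14,0,0,0,1],[0,0,-14,0,0,0,1]]]'
python3 look.py wrist w5
python3 - <<'E'
from h import *
np.set_printoptions(precision=1,suppress=True)
s=env.sense(); im=cv2.imread("pics/w5.png"); hsv=cv2.cvtColor(im,cv2.COLOR_BGR2HSV)
m=cv2.inRange(hsv,(0,0,85),(180,45,255)); 
n,l,st,ce=cv2.connectedComponentsWithStats(m); 
c0=proj("wrist",[533,-48,20],s); print("exp",c0)
red=cv2.inRange(hsv,(0,120,60),(8,255,255))|cv2.inRange(hsv,(172,120,60),(180,255,255)); 
for nm,mm in (("red",red),("grey",m)):
    n,l,st,ce=cv2.connectedComponentsWithStats(mm)
    for i in range(1,n):
        if st[i,4]>60: print(nm,st[i],ce[i].round(1))
E
```

```text
time_s: 8.68
position: [530.6, -50.9, 25.0]
eef_rot: [0.006, 0.865, 0.502, -0.008]
contact_force: [0.5, 0.6, 0.0]
opening: 85.5
gripper_force: 0.0
time_s: 9.18
position: [532.3, -48.5, 166.8]
eef_rot: [0.007, 0.865, 0.502, -0.006]
contact_force: [-0.9, 0.2, -1.8]
opening: 85.2
gripper_force: 0.0
[532.328 -48.512 166.782] [-0.129 -0.158  1.844 -0.019  1.457  0.393]
[[ 0.497  0.868 -0.004]
 [ 0.868 -0.497 -0.018]
 [-0.018  0.006 -1.   ]]
exp [322.9 218.7]
red [311 169  11   9  94] [316.1 172.8]
red [ 205  378   96   70 2806] [254.7 411.8]
grey [     0      0    640    452 171622] [301.  201.7]
grey [  72    0   95   49 2369] [116.5  16.1]
grey [ 299  129   35  194 5311] [316.4 221.4]
grey [594 231  10   9  63] [598.1 235.3]
grey [220 430  36  23 245] [238.8 441.4]
grey [ 85 459  42  21 605] [106.7 471.3]
grey [544 463  20  17 213] [552.6 472.7]
```

View pics/w5.png

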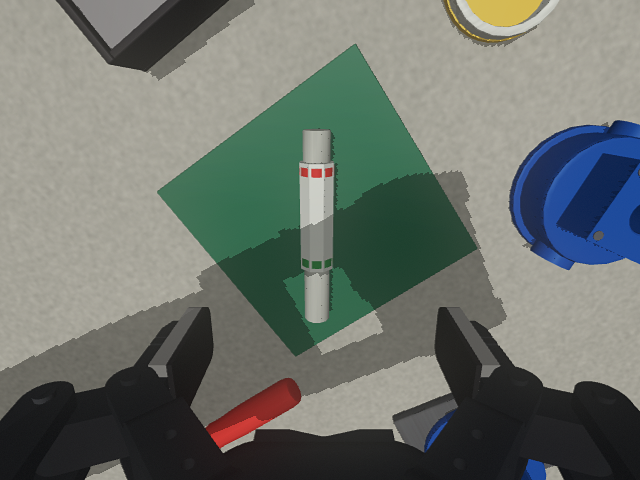

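The wrist view shows the gauge lying flat on the mat and released, at columns 299–333, with its NO-GO end at row 130, GO end at row 322 and handle at rows 163–271.

Run:
```python
from h import *
np.set_printoptions(precision=1,suppress=True)
s=env.sense()
A=onz("wrist",(316.5,164),27,s); B=onz("wrist",(316.5,270.5),27,s); mid=(A+B)/2; u=(A-B)/np.linalg.norm(A-B)
print("handle",A,B,np.linalg.norm(A-B),"mid",mid,"u nogo",u, np.degrees(np.arctan2(u[1],u[0])))
u=u*[1,1,0]; u/=np.linalg.norm(u)
RP=Rm([0,0,-1],-u)   # tool x toward GO
m=mid.copy()
R45=Rm([0,0,-1],R.from_euler('z',-90,degrees=True).apply(u))
plan([m[0],m[1],150],R45,label="half")
plan([m[0],m[1],150],RP,label="full")
plan([m[0],m[1],22],RP,label="down")
```

```text
handle [549.4 -10.7  27. ] [510.1 -78.5  27. ] 78.35852359203332 mid [529.7 -44.6  27. ] u nogo [0.5 0.9 0. ] 59.89768753697975
half [0.27, -0.363, 1.486, 0.017, 0.012, 1.576]
full [0.27, -0.363, 1.486, -0.029, 0.005, -3.136]
down [0.511, -0.402, 14.284, -0.029, 0.005, -3.136]
```

```bash
python3 -m creep '[[[0.3,-0.36,1.5,0,0,-1.6,1],[0.3,-0.36,1.5,0,0,-1.6,1],[0.3,-0.36,1.5,0,0,-1.6,1],[0.3,-0.36,1.5,0,0,-1.6,1],[0.3,-0.36,1.5,0,0,-1.6,1],[0.3,-0.36,1.5,0,0,-1.6,1],[0.3,-0.36,1.5,0,0,-1.6,1],[0.3,-0.36,1.5,0,0,-1.6,1],[0.3,-0.36,1.5,0,0,-1.6,1],[0.3,-0.36,1.5,0,0,-1.6,1],[0.3,-0.36,1.5,0,0,-1.6,1],[0.3,-0.36,1.5,0,0,-1.6,1],[0.3,-0.36,1.5,0,0,-1.6,1]]]'
python3 - <<'E'
from h import *
s=env.sense();print(s["position"],s["qpos"])
a=np.radians(59.9); u=np.array([np.cos(a),np.sin(a),0]); RP=Rm([0,0,-1],-u)
plan([529.7,-44.6,120],RP,label="full")
plan([529.7,-44.6,22],RP,label="down")
E
```

```text
time_s: 10.32
position: [529.2, -44.3, 147.8]
eef_rot: [-0.003, 0.24, 0.971, -0.01]
contact_force: [-0.3, 0.3, 0.1]
opening: 85.3
gripper_force: 0.0
[529.19490376 -44.27689308 147.84426119] [-0.12199627 -0.15027237  1.86848769 -0.01869405  1.43126834 -1.20621919]
full [-0.062, 0.051, 2.784, -0.015, -0.016, -1.529]
down [-0.07, 0.248, 12.582, -0.015, -0.016, -1.529]
```

```bash
python3 -m creep '[[[-0.06,0.05,2.8,-0.015,-0.016,-1.529,1],[-0.06,0.05,2.8,-0.015,-0.016,-1.529,1],[-0.06,0.05,2.8,-0.015,-0.016,-1.529,1],[-0.06,0.05,2.8,-0.015,-0.016,-1.529,1],[-0.06,0.05,2.8,-0.015,-0.016,-1.529,1],[-0.06,0.05,2.8,-0.015,-0.016,-1.529,1],[-0.06,0.05,2.8,-0.015,-0.016,-1.529,1],[-0.06,0.05,2.8,-0.015,-0.016,-1.529,1],[-0.06,0.05,2.8,-0.015,-0.016,-1.529,1],[-0.06,0.05,2.8,-0.015,-0.016,-1.529,1],[-0.06,0.05,2.8,-0.015,-0.016,-1.529,1],[-0.06,0.05,2.8,-0.015,-0.016,-1.529,1],[-0.06,0.05,2.8,-0.015,-0.016,-1.529,1],[-0.06,0.05,2.8,-0.015,-0.016,-1.529,1],[-0.06,0.05,6,-0.015,-0.016,-1.529,1],[-0.06,0.1,8,-0.015,-0.016,-1.529,1],[-0.06,0.1,8,-0.015,-0.016,-1.529,1]]]'
python3 - <<'E'
from h import *
s=env.sense();print(s["position"],s["qpos"])
a=np.radians(59.9); u=np.array([np.cos(a),np.sin(a),0]); RP=Rm([0,0,-1],-u)
plan([529.7,-44.6,23],RP,label="down")
E
```

```text
time_s: 11.73
position: [527.8, -44.9, 64.7]
eef_rot: [-0.002, -0.495, 0.869, 0.001]
contact_force: [-0.8, 1.0, -0.1]
opening: 85.1
gripper_force: 0.0
[527.77258274 -44.85344558  64.69690387] [-1.32738252e-01 -8.64018090e-02  1.95212964e+00 -4.16503692e-04
  1.27997246e+00 -2.74009264e+00]
down [-0.128, -0.168, 4.169, 0.004, -0.002, -0.009]
```

```bash
python3 -m creep '[[[-0.13,-0.15,2.5,0,0,0,1],[-0.13,-0.15,3.7,0,0,0,1],[-0.13,-0.15,4.1,0,0,0,1],[-0.13,-0.15,4.1,0,0,0,0],[-0.13,-0.15,4.1,0,0,0,0],[-0.13,-0.15,4.1,0,0,0,0],[-0.13,-0.15,4.1,0,0,0,0],[-0.13,-0.15,4.1,0,0,0,0],[-0.13,-0.15,4.1,0,0,0,0],[-0.13,-0.15,4.1,0,0,0,0],[-0.13,-0.15,4.1,0,0,0,0]]]' 80
python3 - <<'E'
from h import *
s=env.sense();print(s["position"],s["contact_force"],rot(s["eef_rot"]).as_matrix().round(3).tolist())
E
```

```text
time_s: 12.65
position: [532.8, -44.9, 30.0]
eef_rot: [0.002, -0.496, 0.868, -0.001]
contact_force: [-2.0, 0.2, 8.2]
opening: 21.1
gripper_force: 79.0
[532.82852945 -44.88067231  29.99202119] [-2.03524751  0.23778145  8.16553391] [[-0.508, -0.862, 0.004], [-0.862, 0.508, -0.001], [-0.001, -0.004, -1.0]]
```

```bash
python3 -m creep '[[[0,0,0,0,0,0,0.4],[0,0,0,0,0,0,0.6],[0,0,0,0,0,0,1],[0,0,0,0,0,0,1],[0,0,0,0,0,0,1],[0,0,0,0,0,0,1],[0,0,0,0,0,0,1]]]'
python3 look.py wrist w6
python3 - <<'E'
from h import *
s=env.sense(); print(s["position"],s["contact_force"])
im=cv2.imread("pics/w6.png"); hsv=cv2.cvtColor(im,cv2.COLOR_BGR2HSV)
m=cv2.inRange(hsv,(0,0,85),(180,45,255))
for r in range(60,470,40):
    c=np.where(m[r,220:440])[0]+220; print(r,c.min() if len(c) else None,c.max() if len(c) else None,len(c))
E
```

```text
time_s: 13.23
position: [532.4, -44.8, 28.9]
eef_rot: [0.001, -0.496, 0.868, -0.001]
contact_force: [0.3, 0.8, 0.3]
opening: 85.9
gripper_force: 0.0
[532.376 -44.818  28.893] [-0.132 -0.041  1.973 -0.     1.207 -2.741]
[[-0.507 -0.862  0.003]
 [-0.862  0.507 -0.001]
 [-0.001 -0.003 -1.   ]]
[532.37333081 -44.80023739  28.88888977] [-0.09522922 -0.19729211 -0.26311674]
60 220 232 13
100 297 354 58
140 298 353 56
180 298 352 55
220 292 357 66
260 292 355 64
300 293 354 62
340 293 352 60
380 294 351 58
420 300 439 56
460 None None 0
```

```bash
python3 -m creep '[[[0,0,0.5,0,0,0,1],[0,0,0.7,0,0,0,1],[0,0,0.7,0,0,0,0],[0,0,0.7,0,0,0,0],[0,0,0.7,0,0,0,0],[0,0,0.7,0,0,0,0],[0,0,0.7,0,0,0,0],[0,0,0.7,0,0,0,0],[0,0,0.7,0,0,0,0],[0,0,0.7,0,0,0,0]]]' 80
python3 - <<'E'
from h import *
s=env.sense();print(s["position"],s["contact_force"],rot(s["eef_rot"]).as_matrix().round(3).tolist())
E
```

```text
time_s: 14.12
position: [532.7, -44.9, 22.4]
eef_rot: [0.001, -0.496, 0.868, -0.001]
contact_force: [-0.6, -0.2, 5.7]
opening: 21.8
gripper_force: 79.3
[532.69026222 -44.88088552  22.37477197] [-0.58236115 -0.1888361   5.67533503] [[-0.507, -0.862, 0.004], [-0.862, 0.507, -0.001], [-0.001, -0.004, -1.0]]
```

```bash
python3 -m creep '[[[0,0,-0.5,0,0,0,0],[0,0,-3,0,0,0,0],[0,0,-7,0,0,0,0],[0,0,-11,0,0,0,0],[0,0,-12,0,0,0,0],[0,0,-12,0,0,0,0]]]'
python3 look.py wrist w7
python3 - <<'E'
from h import *
np.set_printoptions(precision=1,suppress=True)
s=env.sense(); print(s["opening"],s["gripper_force"],s["contact_force"])
im=cv2.imread("pics/top0.png"); hsv=cv2.cvtColor(im,cv2.COLOR_BGR2HSV)
m=cv2.inRange(hsv,(5,130,100),(18,255,255)); n,l,st,ce=cv2.connectedComponentsWithStats(m)
for i in range(1,n):
    if 180<ce[i][0]<300 and st[i,4]>5: print(ce[i].round(1),st[i,4],onz("top",ce[i],42))
# gauge in wrist image
w=cv2.imread("pics/w7.png"); h=cv2.cvtColor(w,cv2.COLOR_BGR2HSV)
for nm,mk in (("red",cv2.inRange(h,(0,110,60),(8,255,255))|cv2.inRange(h,(172,110,60),(180,255,255))),("green",cv2.inRange(h,(50,100,60),(75,255,255)))):
    mk=mk.copy(); mk[:, :280]=0; mk[:,370:]=0
    n,l,st,ce=cv2.connectedComponentsWithStats(mk); print(nm,[(st[i].tolist(),ce[i].round(1).tolist()) for i in range(1,n) if st[i,4]>30])
c,s5=np.cos(.088),np.sin(.088); Rp=Rm([0,0,-1],[-s5,c,0])
plan([495,205,150],Rp,label="hover")
E
```

```text
time_s: 14.62
position: [533.2, -44.9, 145.3]
eef_rot: [0.003, -0.496, 0.868, -0.003]
contact_force: [1.7, -0.7, -3.6]
opening: 21.9
gripper_force: 79.3
[533.172 -44.858 145.325] [-0.131 -0.15   1.872 -0.     1.411 -2.741]
[[-0.507 -0.862  0.008]
 [-0.862  0.507 -0.001]
 [-0.003 -0.008 -1.   ]]
21.978050013169923 79.29608188569546 [ 0.2  0.2 -5. ]
[248.  255.8] 26 [554.9 193.8  42. ]
[223.5 257.8] 18 [551.8 246.4  42. ]
[225.5 261. ] 6 [544.7 242.   42. ]
[250.6 269.5] 24 [524.7 188.   42. ]
[222.2 273. ] 28 [518.6 248.7  42. ]
[252.3 282.1] 31 [497.2 184.4  42. ]
[222.9 284.7] 27 [493.2 246.8  42. ]
[225.5 288. ] 6 [486.  241.2  42. ]
red [([296, 397, 12, 21, 158], [301.5, 407.4]), ([339, 398, 12, 20, 151], [344.5, 407.7]), ([314, 408, 19, 13, 244], [323.0, 413.9])]
green [([338, 17, 32, 86, 1127], [359.8, 51.3]), ([292, 35, 64, 51, 1692], [325.7, 65.7]), ([356, 95, 14, 53, 471], [361.4, 125.9]), ([280, 126, 17, 165, 1786], [285.7, 213.2]), ([353, 174, 17, 120, 1203], [363.7, 237.7]), ([293, 234, 14, 21, 223], [299.8, 244.2]), ([343, 235, 14, 20, 219], [349.1, 244.3]), ([314, 240, 22, 17, 356], [324.2, 247.8])]
hover [-19.631, 15.88, -0.799, 0.0, 0.006, 2.521]
```

Run:
```python
from h import *
np.set_printoptions(precision=1,suppress=True)
s=env.sense(); 
for z in (148,150,152):
    r=onz("wrist",(323,413.9),z,s); g=onz("wrist",(324.2,247.8),z,s)
    T=lambda P: totool(P-s["position"],s)
    print(z,T(r),T(g),np.linalg.norm(r-g),"mid",T((r+g)/2))
```

```text
148 [-31.8  -1.2  -5.5] [35.8 -0.8 -5.6] 67.64904334551656 mid [ 2.  -1.  -5.6]
150 [-30.   -1.2  -7.5] [36.6 -0.8 -7.6] 66.52254208421455 mid [ 3.3 -1.  -7.6]
152 [-28.1  -1.2  -9.5] [37.3 -0.8 -9.6] 65.39604082291254 mid [ 4.6 -1.  -9.6]
```

```bash
python3 -m creep '[[[-10,8,-1,0,0,1.25,0],[-10,8,-1,0,0,1.25,0],[-10,8,-1,0,0,1.25,0],[-10,8,-1,0,0,1.25,0],[-10,8,-1,0,0,1.25,0],[-10,8,-1,0,0,1.25,0],[-10,8,-1,0,0,1.25,0],[-10,8,-1,0,0,1.25,0],[-10,8,-1,0,0,1.25,0],[-10,8,-1,0,0,1.25,0],[-19.6,15.9,-2,0,0,2.521,0],[-19.6,15.9,-2,0,0,2.521,0],[-19.6,15.9,-2,0,0,2.521,0],[-19.6,15.9,-2,0,0,2.521,0],[-19.6,15.9,-2,0,0,2.521,0],[-19.6,15.9,-2,0,0,2.521,0],[-19.6,15.9,-2,0,0,2.521,0],[-19.6,15.9,-2,0,0,2.521,0],[-19.6,15.9,-2,0,0,2.521,0],[-19.6,15.9,-2,0,0,2.521,0]]]'
python3 look.py wrist w8
```

```text
time_s: 16.33
position: [493.5, 204.5, 158.4]
eef_rot: [0.0, 0.641, 0.767, -0.001]
contact_force: [-0.1, 0.4, -3.0]
opening: 22.2
gripper_force: 79.8
[493.514 204.547 158.438] [ 0.346 -0.154  1.854 -0.002  1.443  0.168]
[[-0.177  0.984 -0.001]
 [ 0.984  0.177 -0.002]
 [-0.002 -0.001 -1.   ]]
```

View pics/w8.png

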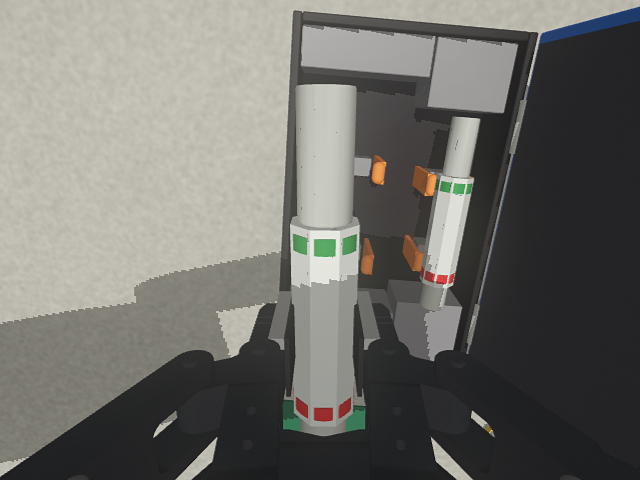

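The wrist view shows the gauge, GO end up the image (+y), hovering left of the nest. The case's rim corners are at (294,12) and (538,33), the near rim runs down to (281,270), the small gauge lies from (465,118) to (432,305), and the clips show orange at (378,170), (423,180), (368,257) and (412,252).

Run:
```python
from h import *
np.set_printoptions(precision=1,suppress=True)
s=env.sense()
A=onz("wrist",(294,12),50,s);B=onz("wrist",(538,33),50,s);C=onz("wrist",(281,270),50,s);D=onz("wrist",(463,352),50,s)
print("rim",A,B,C,D,"width",np.linalg.norm(A-B))
print("yaw x",np.arctan2(*(B-A)[[1,0]]),"yaw y near",np.arctan2(-(A-C)[0],(A-C)[1]),"far",np.arctan2(-(B-D)[0],(B-D)[1]))
G=onz("wrist",(465,119),56,s); N=onz("wrist",(432.5,307),56,s); print("small ends",G,N,np.linalg.norm(G-N))
G=onz("wrist",(456,182),60,s); N=onz("wrist",(438.5,283),60,s); print("small bands",G,N,(G+N)/2,np.arctan2(-(G-N)[0],(G-N)[1]))
w=cv2.imread("pics/w8.png");h=cv2.cvtColor(w,cv2.COLOR_BGR2HSV)
m=cv2.inRange(h,(5,150,90),(18,255,255)); n,l,st,ce=cv2.connectedComponentsWithStats(m)
for i in range(1,n):
    if st[i,4]>40: print(st[i],ce[i].round(1),onz("wrist",ce[i],45,s))
t=vision.camera("top")[:,:,::-1]; cv2.imwrite("pics/t8.png",t)
```

```text
rim [456.9 328.1  50. ] [589.2 340.3  50. ] [470.1 178.4  50. ] [605.1 137.9  50. ] width 132.81754324185283
yaw x 0.09186149606667113 yaw y near 0.08781967986702227 far 0.07844211831152922
small ends [560.5 290.1  56. ] [572.5 171.7  56. ] 119.07531100805909
small bands [563.7 255.1  60. ] [570.3 190.8  60. ] [567.  222.9  60. ] 0.10214548332345123
[372 156  14  29 308] [378.3 170.3] [520.1 252.3  45. ]
[413 166  23  30 497] [423.9 181. ] [549.4 250.6  45. ]
[403 235  20  36 403] [412.1 254. ] [553.7 202.1  45. ]
[361 243  13  31 204] [367.4 262.8] [525.8 191.   45. ]
```

Run:
```python
from h import *
np.set_printoptions(precision=1,suppress=True)
s=env.sense()
ex=np.array([.996,.088]);ey=np.array([-.088,.996])
cc=lambda P:(P[:2]@ex,P[:2]@ey)
for p in ((320,70),(420,76)): P=onz("wrist",p,44,s); print("Lblock wrist",P,cc(P))
for p in ((440,108),(500,112)): P=onz("wrist",p,44,s); print("small Lblock",P,cc(P))
for p in ((196.3,277),(267,260),(269.5,280)): P=onz("top",p,44); print("top",P,cc(P))
# edge profile rows in the wrist image
g=cv2.cvtColor(cv2.imread("pics/w8.png"),cv2.COLOR_BGR2GRAY)
print([int(v) for v in g[55:90,380]]); 
t=cv2.cvtColor(cv2.imread("pics/top0.png"),cv2.COLOR_BGR2GRAY)
for r in (272,280): print(r,[int(v) for v in t[r,180:295]])
```

```text
Lblock wrist [474.  302.4  44. ] (np.float64(498.701622336911), np.float64(259.5246461590557))
Lblock wrist [531.2 309.7  44. ] (np.float64(556.365166877261), np.float64(261.73458970656515))
small Lblock [547.3 294.9  44. ] (np.float64(571.0982759557905), np.float64(245.5294884322455))
small Lblock [582.9 299.1  44. ] (np.float64(606.8679953283072), np.float64(246.6333259680464))
top [510.8 303.5  44. ] (np.float64(535.4957849313354), np.float64(257.2826780053831))
top [544.3 152.6  44. ] (np.float64(555.5976632933221), np.float64(104.09780445131167))
top [500.6 147.5  44. ] (np.float64(511.5587452383713), np.float64(102.82611418368094))
[166, 166, 167, 166, 166, 165, 165, 165, 165, 165, 165, 164, 164, 165, 164, 164, 168, 143, 87, 71, 73, 72, 74, 73, 65, 58, 57, 57, 57, 57, 57, 57, 57, 57, 55]
272 [141, 144, 60, 50, 45, 68, 125, 115, 116, 115, 115, 116, 115, 118, 119, 61, 50, 54, 51, 46, 46, 44, 56, 55, 57, 55, 54, 55, 54, 54, 54, 53, 52, 56, 54, 53, 54, 53, 57, 104, 119, 118, 126, 129, 128, 91, 52, 51, 55, 45, 46, 53, 58, 52, 55, 53, 54, 54, 53, 54, 54, 53, 55, 54, 56, 52, 54, 52, 50, 69, 72, 56, 62, 65, 79, 53, 40, 44, 44, 50, 56, 55, 55, 55, 55, 54, 52, 63, 125, 116, 116, 114, 115, 115, 114, 116, 115, 115, 116, 115, 115, 116, 115, 114, 114, 114, 116, 118, 80, 51, 53, 69, 95, 91, 89]
280 [140, 140, 137, 47, 57, 45, 123, 120, 115, 117, 117, 116, 116, 118, 119, 128, 39, 56, 55, 49, 46, 44, 47, 58, 58, 57, 56, 58, 56, 56, 57, 55, 56, 54, 54, 55, 57, 55, 56, 55, 54, 69, 125, 117, 117, 118, 120, 76, 36, 46, 60, 55, 54, 52, 56, 56, 53, 56, 52, 55, 54, 56, 56, 54, 54, 55, 55, 55, 51, 71, 127, 127, 123, 132, 124, 92, 43, 41, 58, 56, 57, 56, 55, 55, 56, 56, 52, 52, 76, 124, 116, 117, 115, 114, 116, 117, 116, 116, 116, 115, 115, 116, 116, 114, 116, 115, 115, 116, 121, 73, 51, 52, 68, 94, 93]
```

Run:
```python
from h import *
np.set_printoptions(precision=1,suppress=True)
s=env.sense(); z0=s["position"][2]-7.4
w=cv2.imread("pics/w8.png"); g=cv2.cvtColor(w,cv2.COLOR_BGR2GRAY)
print([int(v) for v in g[78:96,326]],[int(v) for v in g[212:234,324]])
for nm,r,dz in (("end",86,10),("edge",222,12),("green",247,12),("red",413.5,12)):
    print(nm,totool(onz("wrist",(324,r),z0+dz,s)-s["position"],s))
```

```text
[68, 68, 68, 67, 66, 58, 183, 201, 198, 197, 198, 197, 197, 197, 198, 198, 198, 197] [199, 199, 199, 199, 199, 199, 199, 199, 199, 199, 199, 199, 200, 201, 196, 181, 144, 144, 195, 234, 231, 230]
end [84.8  0.7 -2.8]
edge [43.4  0.7 -4.7]
green [34.7  0.7 -4.7]
red [-33.7   0.8  -4.5]
```

Run:
```python
from h import *
a=.088; plan([508.7,219.1,85],Rm([0,0,-1],[-np.sin(a),np.cos(a),0]),label="hover")
```

```text
hover [1.172, 1.754, 7.376, -0.001, 0.002, 0.094]
```

```bash
python3 -m creep '[[[1.17,1.75,0,0,0,0.094,0],[1.17,1.75,3,0,0,0.094,0],[1.17,1.75,6,0,0,0.094,0],[1.17,1.75,7.4,0,0,0.094,0],[1.17,1.75,7.4,0,0,0.094,0],[1.17,1.75,7.4,0,0,0.094,0],[1.17,1.75,7.4,0,0,0.094,0]]]'
python3 look.py wrist w9
python3 - <<'E'
from h import *
np.set_printoptions(precision=1,suppress=True)
s=env.sense(); a=.088; plan([508.7,219.1,60],Rm([0,0,-1],[-np.sin(a),np.cos(a),0]),label="rest")
w=cv2.imread("pics/w9.png");h=cv2.cvtColor(w,cv2.COLOR_BGR2HSV)
m=cv2.inRange(h,(5,150,90),(18,255,255)); n,l,st,ce=cv2.connectedComponentsWithStats(m)
for i in range(1,n):
    if st[i,4]>40:
        P=onz("wrist",ce[i],45,s); print(st[i],ce[i].round(1),P,totool(P-s["position"],s))
E
```

```text
time_s: 17.02
position: [510.2, 219.6, 89.0]
eef_rot: [0.002, 0.674, 0.739, 0.001]
contact_force: [0.5, -0.4, -1.9]
opening: 21.9
gripper_force: 79.9
[510.236 219.628  88.995] [ 0.361 -0.057  1.882 -0.002  1.313  0.27 ]
[[-0.091  0.996  0.004]
 [ 0.996  0.091 -0.   ]
 [-0.001  0.004 -1.   ]]
rest [-0.044, -0.193, 2.937, 0.005, 0.001, 0.003]
[287 190  10  44 229] [290.8 208.5] [493.3 254.1  45. ] [ 35.8 -14.2  44.3]
[353 195   5  22  74] [355.1 208. ] [522.2 256.9  45. ] [36.  14.9 44.4]
[401 198  28  45 817] [413.7 221.3] [549.6 253.2  45. ] [29.7 41.9 44.6]
[396 284  25  56 743] [407.4 313.5] [554.3 205.9  45. ] [-17.7  42.2  44.6]
```

View pics/w9.png

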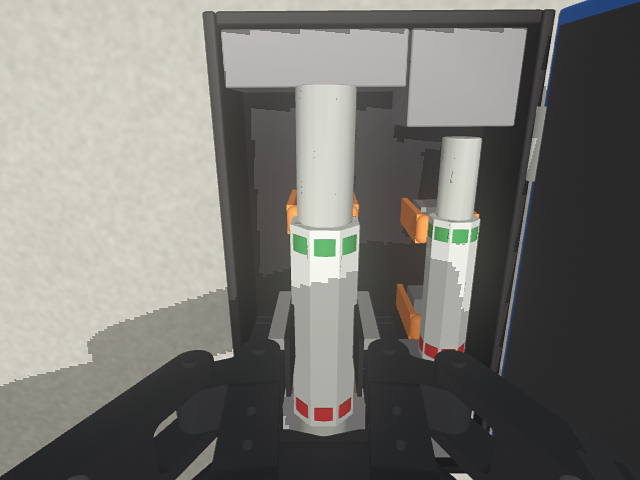

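The wrist view shows the gauge centred between its orange clips (left at 291, right at 355, row 208). The left block's inner edge is at rows 84–88 and the GO end's top edge at row 85.

Run:
```python
from h import *
np.set_printoptions(precision=1,suppress=True)
s=env.sense()
g=cv2.cvtColor(cv2.imread("pics/w9.png"),cv2.COLOR_BGR2GRAY)
for c in (255,280,370,400): print(c,[int(v) for v in g[78:96,c]])
print([int(v) for v in g[78:96,326]])
for r in (85,88): print(totool(onz("wrist",(275,r),44,s)-s["position"],s),totool(onz("wrist",(380,r),44,s)-s["position"],s))
print("gauge end",totool(onz("wrist",(326,84.5),s["position"][2]+2.6,s)-s["position"],s))
```

```text
255 [181, 180, 180, 180, 179, 179, 179, 182, 156, 126, 80, 83, 84, 84, 75, 66, 65, 65]
280 [180, 180, 180, 180, 180, 180, 180, 180, 153, 118, 83, 84, 86, 85, 73, 68, 68, 68]
370 [178, 178, 178, 179, 178, 179, 183, 164, 139, 85, 84, 86, 87, 82, 70, 70, 70, 70]
400 [178, 178, 178, 177, 177, 178, 182, 156, 129, 78, 83, 83, 84, 83, 83, 84, 82, 83]
[180, 180, 180, 180, 180, 179, 192, 216, 214, 213, 214, 214, 214, 214, 214, 214, 214, 214]
[ 88.  -19.4  45.2] [88.  23.9 45.5]
[ 86.8 -19.5  45.2] [86.9 24.  45.5]
gauge end [85.3  1.3 -2.6]
```

```bash
python3 -m creep '[[[0.05,0,1.5,0,0,0,0],[0.05,0,2.4,0,0,0,0],[0.05,0,2.9,0,0,0,0],[0.05,0,3.2,0,0,0,0],[0.05,0,3.2,0,0,0,0]]]' 100
python3 -m creep '[[[0,0,0.3,0,0,0,0],[0,0,0.5,0,0,0,0],[0,0,0.7,0,0,0,0],[0,0,0.8,0,0,0,0]]]'
```

```text
time_s: 17.48
position: [510.1, 220.1, 56.2]
eef_rot: [0.002, 0.674, 0.738, 0.001]
contact_force: [-0.2, -0.1, -0.1]
opening: 21.3
gripper_force: 103.3
time_s: 17.82
position: [510.0, 220.1, 47.8]
eef_rot: [0.002, 0.674, 0.738, 0.001]
contact_force: [-0.2, 0.2, 1.7]
opening: 21.5
gripper_force: 103.5
```

```bash
python3 -m creep '[[[0,0,0.3,0,0,0,0],[0,0,0.6,0,0,0,0],[0,0,0.9,0,0,0,0],[0,0,0.9,0,0,0,0]]]'
```

```text
time_s: 18.15
position: [509.8, 219.9, 39.4]
eef_rot: [0.001, 0.674, 0.738, 0.0]
contact_force: [-8.3, -3.9, 15.5]
opening: 21.4
gripper_force: 105.4
```

```bash
python3 -m creep '[[[0,0,0.1,0,0,0,0],[0,0,0.2,0,0,0,0],[0,0,0.2,0,0,0,0],[0,0,0.2,0,0,0,0]]]'
```

```text
time_s: 18.48
position: [509.9, 219.9, 39.3]
eef_rot: [0.001, 0.674, 0.738, 0.001]
contact_force: [-21.5, -10.0, 39.9]
opening: 21.3
gripper_force: 108.6
```

```bash
python3 -m creep '[[[0,0,-0.25,0,0,0,0],[0,0,-0.25,0,0,0,0.4],[0,0,-0.25,0,0,0,0.42],[0,0,-0.25,0,0,0,0.42],[0,0,-0.25,0,0,0,0.42],[0,0,-0.6,0,0,0,0.42],[0,0,-2,0,0,0,0.42],[0,0,-4,0,0,0,0.42],[0,0,-8,0,0,0,0.42],[0,0,-12,0,0,0,0],[0,0,-14,0,0,0,0],[0,0,-14,0,0,0,0]]]'
python3 look.py wrist w10
python3 - <<'E'
from h import *
np.set_printoptions(precision=1,suppress=True)
s=env.sense(); z=lambda px,h: onz("wrist",px,h,s)
w=cv2.imread("pics/w10.png");h=cv2.cvtColor(w,cv2.COLOR_BGR2HSV)
for nm,m in (("or",cv2.inRange(h,(5,150,90),(18,255,255))),("red",cv2.inRange(h,(0,110,60),(4,255,255))|cv2.inRange(h,(172,110,60),(180,255,255))),("green",cv2.inRange(h,(50,100,60),(75,255,255)))):
    n,l,st,ce=cv2.connectedComponentsWithStats(m)
    for i in range(1,n):
        if st[i,4]>40: print(nm,st[i],ce[i].round(1),z(ce[i],45),z(ce[i],60))
E
```

```text
time_s: 19.48
position: [510.9, 220.7, 182.6]
eef_rot: [0.003, 0.674, 0.738, 0.004]
contact_force: [0.9, 0.3, 0.9]
opening: 0.6
gripper_force: 0.0
[510.944 220.698 182.607] [ 0.363 -0.124  1.787 -0.002  1.468  0.273]
[[-0.09   0.996  0.01 ]
 [ 0.996  0.09   0.002]
 [ 0.001  0.01  -1.   ]]
or [296 168  11  27 196] [300.7 183.2] [493.6 250.1  45. ] [494.2 252.9  60. ]
or [334 168  11  27 185] [339.6 182.8] [519.8 252.8  45. ] [518.9 255.4  60. ]
or [376 174  14  27 161] [384.7 188.1] [550.9 251.9  45. ] [548.1 254.5  60. ]
or [374 237  13  33 170] [381.8 256.4] [555.7 202.4  45. ] [552.6 207.9  60. ]
or [333 247  11  30 186] [338.4 265.3] [525.2 192.7  45. ] [524.  198.8  60. ]
or [298 253  11  24 189] [302.4 266.9] [499.3 189.2  45. ] [499.5 195.4  60. ]
red [316 267  10   8  78] [320.4 270.4] [512.6 187.6  45. ] [512. 194.  60.]
red [389 269   8  10  62] [392.7 273.5] [565.5 189.8  45. ] [561.9 196.   60. ]
red [399 272  10   8  72] [403.6 275.4] [573.7 189.   45. ] [569.6 195.2  60. ]
green [316 175   9   8  72] [320.  178.5] [506.4 254.5  45. ] [506.2 257.   60. ]
green [394 188   8  10  61] [397.2 192.5] [559.8 249.7  45. ] [556.5 252.4  60. ]
green [404 189  10   9  78] [408.8 193.3] [567.8 249.8  45. ] [564.1 252.6  60. ]
green [314 398  21  38 513] [323.5 418.4] [526.9  54.5  45. ] [525.5  68.6  60. ]
```

View pics/w10.png

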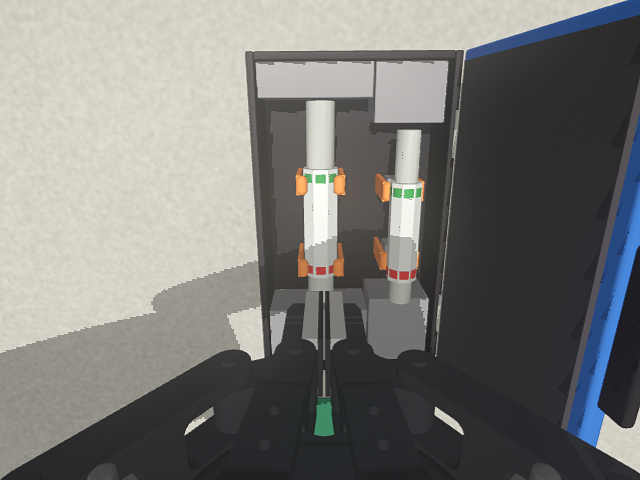

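The wrist view shows the large gauge home between its clips (orange at 301/340, rows 183 and 266). The small gauge still sits high at columns 389–421, its bands centred at (407,193) and (402,275), and the lid stands to the right. That was the tenth picture, so I'll continue with numbers only.

Run:
```python
from h import *
np.set_printoptions(precision=1,suppress=True)
ex=np.array([.996,.088]);ey=np.array([-.088,.996])
t=cv2.imread("pics/top0.png");h=cv2.cvtColor(t,cv2.COLOR_BGR2HSV)
m=cv2.inRange(h,(100,120,60),(125,255,255)); m[:, :160]=0; m[:,300:]=0
for c in (180,200,260,275): r=np.where(m[180:250,c])[0]+180; print(c,r.min(),r.max())
for z in (175,180,185):
    for c in (200,260):
        r=np.where(m[180:240,c])[0]+180
        for rr in (r.min(),r.max()+1): P=onz("top",(c,rr),z); print(z,c,rr,"casex-hinge",(P[:2]@ex)-616)
a=np.radians(20); w=lambda x,y,z: np.r_[x*ex+y*ey,z]
Z=np.r_[ex*np.sin(a),-np.cos(a)]
Rt=Rm(Z,np.r_[ey,0]); 
for lab,tipz in (("above",90),("touch",62)): 
    tip=w(582.5,175,tipz); plan(tip-17*Z,Rt,label=lab)
s=env.sense();print(s["position"],s["contact_force"])
```

```text
180 212 241
200 209 213
260 202 206
275 201 204
175 200 209 casex-hinge 26.07022896392357
175 200 214 casex-hinge 15.859538782520076
175 260 202 casex-hinge 27.363231504601572
175 260 207 casex-hinge 17.110185710195196
180 200 209 casex-hinge 24.378067905811918
180 200 214 casex-hinge 14.216032678673173
180 260 202 casex-hinge 25.664909160782145
180 260 207 casex-hinge 15.460720149349186
185 200 209 casex-hinge 22.685906847700494
185 200 214 casex-hinge 12.572526574826384
185 260 202 casex-hinge 23.96658681696283
185 260 207 casex-hinge 13.811254588503402
above [0.021, 4.837, 7.399, -0.342, -0.001, 0.002]
touch [0.02, 4.817, 10.199, -0.342, -0.001, 0.002]
[510.3 220.4 179.6] [ 0.7 -0.  -1.6]
```

```bash
python3 -m creep '[[[0,1.5,1,-0.12,0,0,0],[0,3,2,-0.24,0,0,0],[0,4.83,4,-0.342,0,0,0],[0,4.83,7.4,-0.342,0,0,0],[0,4.83,7.4,-0.342,0,0,0],[0,4.82,9.5,-0.342,0,0,0],[0,4.82,9.5,-0.342,0,0,0]]]' 60
python3 - <<'E'
from h import *
np.set_printoptions(precision=2,suppress=True)
s=env.sense(); Rc=rot(s["eef_rot"]); tip=s["position"]+17*Rc.as_matrix()[:,2]; print(tip,"case",tip[0]*.996+tip[1]*.088,tip[1]*.996-tip[0]*.088,s["contact_force"])
print("down 10mm:",Rc.inv().apply([0,0,-1]))
E
```

```text
time_s: 20.12
position: [556.3, 223.8, 78.7]
eef_rot: [0.115, 0.665, 0.728, 0.124]
contact_force: [-0.1, 0.2, -0.8]
opening: -0.0
gripper_force: 0.0
[561.9  224.24  62.64] case 579.3861087361073 173.898272497169 [-0.06  0.23 -0.8 ]
down 10mm: [ 0.   -0.33  0.94]
```

```bash
python3 -m creep '[[[0,0.25,0.1,0,0,0,0],[0,0.1,0.5,0,0,0,0],[0,-0.08,1,0,0,0,0],[0,-0.25,1.5,0,0,0,0],[0,-0.25,1.5,0,0,0,0]]]'
python3 - <<'E'
from h import *
np.set_printoptions(precision=2,suppress=True)
s=env.sense(); Rc=rot(s["eef_rot"]); tip=s["position"]+17*Rc.as_matrix()[:,2]; print(tip,"case",tip[0]*.996+tip[1]*.088,tip[1]*.996-tip[0]*.088,s["contact_force"],s["moment"])
E
```

```text
time_s: 20.53
position: [559.8, 224.6, 66.5]
eef_rot: [0.116, 0.665, 0.727, 0.126]
contact_force: [-3.0, -0.9, -0.0]
opening: 0.2
gripper_force: 1.0
[565.54 225.07  50.45] case 583.0846815153991 174.40431716806046 [-3.01 -0.87 -0.04] [-0.06  0.42 -0.02]
```

```bash
python3 -m creep '[[[0,-0.1,0.3,0,0,0,0],[0,-0.2,0.6,0,0,0,0],[0,-0.26,0.8,0,0,0,0],[0,-0.26,0.8,0,0,0,0]]]'
python3 - <<'E'
from h import *
np.set_printoptions(precision=2,suppress=True)
s=env.sense(); Rc=rot(s["eef_rot"]); tip=s["position"]+17*Rc.as_matrix()[:,2]; print(tip,"case",tip[0]*.996+tip[1]*.088,tip[1]*.996-tip[0]*.088,s["contact_force"],s["moment"])
E
```

```text
time_s: 20.87
position: [562.0, 224.9, 60.2]
eef_rot: [0.117, 0.664, 0.727, 0.128]
contact_force: [-1.8, -1.7, 12.6]
opening: 0.0
gripper_force: 6.3
[567.79 225.39  44.21] case 585.3518082491007 174.51850913525513 [-1.84 -1.72 12.55] [-0.23 -0.35 -0.07]
```

```bash
python3 -m creep '[[[0,-0.12,0.12,0,0,0,0],[0,-0.2,0.25,0,0,0,0],[0,-0.2,0.25,0,0,0,0],[0,-0.2,0.25,0,0,0,0]]]'
python3 - <<'E'
from h import *
np.set_printoptions(precision=2,suppress=True)
s=env.sense(); Rc=rot(s["eef_rot"]); tip=s["position"]+17*Rc.as_matrix()[:,2]; print(tip,"case",tip[0]*.996+tip[1]*.088,tip[1]*.996-tip[0]*.088,s["contact_force"],s["moment"])
E
```

```text
time_s: 21.2
position: [562.5, 225.0, 59.9]
eef_rot: [0.118, 0.664, 0.727, 0.13]
contact_force: [-4.3, -6.2, 30.2]
opening: -0.0
gripper_force: 15.2
[568.33 225.53  43.92] case 585.9062627430377 174.6150821852612 [-4.25 -6.21 30.25] [-0.89 -0.95 -0.34]
```

```bash
python3 - <<'E'
from h import *
a=.088
plan([510.9,220.7,182.6],rot(np.array([.003,.674,.738,.004])/np.linalg.norm([.003,.674,.738,.004])),label="w10pose")
E
python3 -m creep '[[[0,0.4,-1.2,0,0,0,0],[0,1.2,-4,0,0,0,0],[0,2,-7,0,0,0,0],[0,1,-10,0,0,0,0],[0,-0.5,-13,0.12,0,0,0],[0,-0.5,-13,0.342,0,0,0],[0,-0.5,-13,0.342,0,0,0],[0,-0.5,-13,0.342,0,0,0]]]'
python3 - <<'E'
from h import *
plan([510.9,220.7,182.6],rot(np.array([.003,.674,.738,.004])/np.linalg.norm([.003,.674,.738,.004])),label="w10pose")
E
```

```text
w10pose [0.037, -0.613, -13.305, 0.343, 0.001, -0.0]
time_s: 21.87
position: [512.3, 220.2, 176.3]
eef_rot: [-0.0, 0.675, 0.738, -0.001]
contact_force: [1.3, 1.2, -0.3]
opening: -0.1
gripper_force: 0.0
w10pose [0.059, -0.14, -0.627, -0.011, 0.002, -0.001]
```

```bash
python3 -m creep '[[[0.05,-0.1,-0.6,-0.01,0,0,0],[0.05,-0.1,-0.6,-0.01,0,0,0]]]'
python3 look.py wrist w11
python3 - <<'E'
from h import *
np.set_printoptions(precision=1,suppress=True)
for f in ("w10","w11"):
    w=cv2.imread(f"pics/{f}.png");h=cv2.cvtColor(w,cv2.COLOR_BGR2HSV)
    for nm,m in (("or",cv2.inRange(h,(5,150,90),(18,255,255))),("red",cv2.inRange(h,(0,110,60),(4,255,255))|cv2.inRange(h,(172,110,60),(180,255,255))),("green",cv2.inRange(h,(50,100,60),(75,255,255)))):
        n,l,st,ce=cv2.connectedComponentsWithStats(m)
        print(f,nm,[(ce[i].round(1).tolist(),int(st[i,4])) for i in range(1,n) if st[i,4]>15 and 290<ce[i][0]<430 and ce[i][1]<300])
E
```

```text
time_s: 22.03
position: [510.1, 220.7, 182.4]
eef_rot: [0.006, 0.675, 0.738, 0.006]
contact_force: [-0.4, -0.6, 0.4]
opening: -0.0
gripper_force: 0.0
[510.091 220.673 182.392] [ 0.365 -0.129  1.792 -0.006  1.463  0.276]
[[-0.09   0.996  0.017]
 [ 0.996  0.09   0.   ]
 [-0.001  0.017 -1.   ]]
w10 or [([300.7, 183.2], 196), ([339.6, 182.8], 185), ([384.7, 188.1], 161), ([381.8, 256.4], 170), ([300.8, 247.2], 23), ([338.4, 265.3], 186), ([302.4, 266.9], 189)]
w10 red [([310.5, 269.2], 30), ([330.5, 269.0], 30), ([320.4, 270.4], 78), ([392.7, 273.5], 62), ([412.8, 273.4], 35), ([403.6, 275.4], 72)]
w10 green [([308.5, 177.6], 37), ([320.0, 178.5], 72), ([331.8, 177.2], 35), ([397.2, 192.5], 61), ([408.8, 193.3], 78), ([418.4, 192.4], 34)]
w11 or [([300.7, 183.0], 196), ([339.2, 182.4], 183), ([385.3, 189.2], 192), ([419.2, 188.6], 200), ([382.1, 257.8], 179), ([414.5, 257.9], 175), ([302.4, 266.6], 184), ([338.3, 266.1], 174)]
w11 red [([392.9, 266.5], 66), ([403.4, 266.6], 56), ([310.4, 269.1], 29), ([330.5, 268.6], 29), ([320.5, 270.0], 70)]
w11 green [([308.3, 177.0], 34), ([320.0, 178.5], 72), ([331.8, 176.8], 33), ([397.5, 189.5], 63), ([408.2, 189.4], 59)]
```

Run:
```python
from h import *
a=.088; ex=np.array([.996,.088]);ey=np.array([-.088,.996]); RT=Rm([0,0,-1],np.r_[ey,0])
w=lambda x,y,z: np.r_[x*ex+y*ey,z]
for x,z in ((540,250),(680,250),(680,185)): plan(w(x,173,z),RT,label=str((x,z)))
```

```text
(540, 250) [-0.206, 1.377, -6.749, 0.016, 0.001, 0.002]
(680, 250) [-0.238, 15.373, -6.525, 0.016, 0.001, 0.002]
(680, 185) [-0.231, 15.269, -0.026, 0.016, 0.001, 0.002]
```

```bash
python3 -m creep '[[[0,0,-4,0.016,0,0,0],[-0.2,1.4,-6.7,0.016,0,0,0],[-0.2,5,-6.7,0.016,0,0,0],[-0.2,9,-6.7,0.016,0,0,0],[-0.2,13,-6.6,0.016,0,0,0],[-0.2,15.4,-6.5,0.016,0,0,0],[-0.2,15.4,-6.5,0.016,0,0,0],[-0.2,15.4,-4,0.016,0,0,0],[-0.2,15.3,-1,0.016,0,0,0],[-0.2,15.3,0,0.016,0,0,0],[-0.2,15.3,0,0.016,0,0,0]]]'
python3 - <<'E'
from h import *
a=.088; ex=np.array([.996,.088]);ey=np.array([-.088,.996]); RT=Rm([0,0,-1],np.r_[ey,0])
s=env.sense();p=s["position"];print(p,s["contact_force"],"case x",p[:2]@ex,p[:2]@ey)
w=lambda x,y,z: np.r_[x*ex+y*ey,z]
for th in (96,90,80,70,60,50,40,30,20,10,0):
    t=np.radians(th); r=118; x=616-r*np.cos(t)+10*np.sin(t)+8; z=50+r*np.sin(t)+10*np.cos(t)+17
    plan(w(x,173,z),RT,label=str((th,round(x),round(z))))
E
```

```text
time_s: 23.0
position: [661.0, 232.3, 181.2]
eef_rot: [-0.001, 0.674, 0.738, -0.003]
contact_force: [-0.3, 0.6, 0.3]
opening: 0.0
gripper_force: 0.0
[661.03264006 232.26418428 181.19205003] [-0.34344518  0.6135682   0.34318277] case x 678.827757714895 173.16425521924396
(96, 646, 183) [-0.013, -3.272, -0.191, -0.006, 0.002, 0.003]
(90, 634, 185) [-0.01, -4.501, -0.352, -0.006, 0.002, 0.003]
(80, 613, 185) [-0.005, -6.565, -0.333, -0.006, 0.002, 0.003]
(70, 593, 181) [0.001, -8.594, 0.044, -0.006, 0.002, 0.003]
(60, 574, 174) [0.007, -10.527, 0.767, -0.006, 0.002, 0.003]
(50, 556, 164) [0.014, -12.305, 1.816, -0.006, 0.002, 0.003]
(40, 540, 151) [0.021, -13.874, 3.157, -0.006, 0.002, 0.003]
(30, 527, 135) [0.028, -15.186, 4.75, -0.006, 0.002, 0.003]
(20, 517, 117) [0.034, -16.202, 6.547, -0.006, 0.002, 0.003]
(10, 510, 97) [0.04, -16.89, 8.493, -0.006, 0.002, 0.003]
(0, 506, 77) [0.045, -17.23, 10.529, -0.006, 0.002, 0.003]
```

Pull the lid over along its arc, first to about 50°, then check.

```bash
python3 -m creep '[[[0,-2,0,0,0,0,0],[0,-3.3,-0.2,0,0,0,0],[0,-4.5,-0.3,0,0,0,0],[0,-5.6,-0.3,0,0,0,0],[0,-6.6,-0.3,0,0,0,0],[0,-7.6,-0.1,0,0,0,0],[0,-8.6,0.1,0,0,0,0],[0,-9.6,0.4,0,0,0,0],[0,-10.5,0.8,0,0,0,0],[0,-11.4,1.3,0,0,0,0],[0,-12.3,1.9,0,0,0,0],[0,-12.3,1.9,0,0,0,0]]]'
python3 - <<'E'
from h import *
np.set_printoptions(precision=1,suppress=True)
ex=np.array([.996,.088])
t=vision.camera("top")[:,:,::-1].copy(); cv2.imwrite("pics/t12.png",t)
h=cv2.cvtColor(t,cv2.COLOR_BGR2HSV); m=cv2.inRange(h,(100,120,60),(125,255,255)); m[:, :160]=0; m[:,310:]=0
for c in (185,200,210,270,280): r=np.where(m[150:330,c])[0]+150; print(c,(r.min(),r.max(),len(r)) if len(r) else None)
E
```

```text
time_s: 24.0
position: [538.2, 221.1, 163.8]
eef_rot: [-0.001, 0.674, 0.738, -0.002]
contact_force: [-0.6, 0.1, 0.1]
opening: -0.3
gripper_force: 0.0
185 (np.int64(249), np.int64(250), 2)
200 (np.int64(252), np.int64(268), 17)
210 (np.int64(255), np.int64(267), 13)
270 (np.int64(229), np.int64(258), 21)
280 (np.int64(233), np.int64(258), 12)
```

```bash
python3 -m creep '[[[0,-0.8,0.7,0,0,0,0],[0,-1.6,1.4,0,0,0,0],[0,-2.3,2.2,0,0,0,0],[0,-2.9,3,0,0,0,0],[0,-3.4,3.9,0,0,0,0],[0,-3.9,4.8,0,0,0,0],[0,-4.3,5.7,0,0,0,0],[0,-4.6,6.7,0,0,0,0],[0,-4.6,6.7,0,0,0,0]]]'
python3 - <<'E'
from h import *
s=env.sense();p=s["position"];print(p,s["contact_force"])
ex=np.array([.996,.088]);ey=np.array([-.088,.996]);RT=Rm([0,0,-1],np.r_[ey,0]);print("case x",p[:2]@ex,p[:2]@ey)
for z in (85,79,76): plan(np.r_[506*ex+173*ey,z],RT,label=str(z))
t=vision.camera("top")[:,:,::-1].copy()
h=cv2.cvtColor(t,cv2.COLOR_BGR2HSV); m=cv2.inRange(h,(100,120,60),(125,255,255)); m[:, :160]=0; m[:,310:]=0
for c in (185,200,210,270,280): r=np.where(m[150:330,c])[0]+150; print(c,(r.min(),r.max(),len(r)) if len(r) else None)
E
```

```text
time_s: 24.8
position: [492.8, 216.8, 96.0]
eef_rot: [-0.001, 0.674, 0.738, -0.003]
contact_force: [-1.8, 0.8, -0.7]
opening: 0.2
gripper_force: 0.0
[492.79113035 216.76284661  95.96665972] [-1.79189475  0.84576591 -0.71828195]
case x 509.8950963285213 172.5301757559254
85 [0.046, -0.395, 1.099, -0.006, 0.002, 0.002]
79 [0.047, -0.392, 1.699, -0.006, 0.002, 0.002]
76 [0.047, -0.39, 1.999, -0.006, 0.002, 0.002]
185 None
200 (np.int64(286), np.int64(298), 13)
210 (np.int64(286), np.int64(297), 12)
270 (np.int64(231), np.int64(277), 47)
280 (np.int64(230), np.int64(288), 54)
```

```bash
python3 -m creep '[[[0,-0.4,0.6,0,0,0,0],[0,-0.4,1.1,0,0,0,0],[0,-0.4,1.5,0,0,0,0],[0,-0.4,1.8,0,0,0,0],[0,-0.4,1.9,0,0,0,0],[0,-0.4,1.9,0,0,0,0]]]'
```

```text
time_s: 25.35
position: [490.0, 216.7, 79.2]
eef_rot: [-0.001, 0.674, 0.738, -0.002]
contact_force: [0.2, 0.8, -0.0]
opening: -0.1
gripper_force: 0.0
```

```bash
python3 -m creep '[[[0,0,0.1,0,0,0,0],[0,0,0.2,0,0,0,0],[0,0,0.25,0,0,0,0],[0,0,0.25,0,0,0,0]]]'
```

```text
time_s: 25.68
position: [490.1, 216.7, 77.0]
eef_rot: [-0.001, 0.674, 0.738, -0.001]
contact_force: [0.3, 0.6, -0.2]
opening: -0.3
gripper_force: 0.0
```

```bash
python3 -m creep '[[[0,0,0.1,0,0,0,0],[0,0,0.2,0,0,0,0],[0,0,0.2,0,0,0,0]]]'
python3 -m creep '[[[0,0,0.1,0,0,0,0],[0,0,0.2,0,0,0,0],[0,0,0.2,0,0,0,0]]]'
```

```text
time_s: 25.93
position: [490.3, 216.8, 76.8]
eef_rot: [-0.0, 0.674, 0.738, -0.001]
contact_force: [-9.8, -5.2, 21.3]
opening: 0.0
gripper_force: 10.4
time_s: 26.18
position: [490.4, 216.8, 76.6]
eef_rot: [-0.0, 0.674, 0.738, -0.001]
contact_force: [-20.8, -8.1, 41.3]
opening: -0.4
gripper_force: 20.9
```

```bash
python3 -m creep '[[[0,0,-0.4,0,0,0,0],[0,0,-2,0,0,0,0],[0,0,-6,0,0,0,0],[0,-4,-10,0,0,0,0],[0,-8,-14,0,0,0,0],[0,-12,-17,0,0,0,0],[0,-12,-17,0,0,0,0],[0,-12,-17,0,0,0,0]]]'
python3 - <<'E'
from h import *
np.set_printoptions(precision=1,suppress=True)
ex=np.array([.996,.088]);ey=np.array([-.088,.996])
s=env.sense()
for n,src in (("top",None),("wrist",s)):
    im=vision.camera(n)[:,:,::-1].copy(); cv2.imwrite(f"pics/end_{n}.png",im)
    h=cv2.cvtColor(im,cv2.COLOR_BGR2HSV); m=cv2.inRange(h,(100,120,60),(125,255,255))
    for c in cv2.findContours(m,0,2)[0]:
        if cv2.contourArea(c)>600:
            b=cv2.boxPoints(cv2.minAreaRect(c)); P=np.array([onz(n,p,60,src)[:2] for p in b]); print(n,b.round(0).tolist(),[(round(p@ex-616),round(p@ey-173)) for p in P])
    a,b=cv2.imread("pics/top0.png"),im
    if n=="top":
        df=cv2.absdiff(a,b).max(2)>40; df=cv2.morphologyEx(df.astype(np.uint8),cv2.MORPH_OPEN,np.ones((3,3)))
        k,l,st,ce=cv2.connectedComponentsWithStats(df); print([(st[i].tolist()) for i in range(1,k) if st[i,4]>40])
print(s["contact_force"],s["position"])
E
```

```text
time_s: 26.85
position: [368.8, 206.3, 249.2]
eef_rot: [0.001, 0.674, 0.739, 0.002]
contact_force: [-0.3, 0.1, 1.2]
opening: 0.0
gripper_force: 0.0
top [[454.0, 255.0], [478.0, 222.0], [516.0, 250.0], [491.0, 283.0]] [(-97, -466), (-32, -532), (-101, -599), (-165, -534)]
top [[177.0, 242.0], [285.0, 229.0], [292.0, 290.0], [185.0, 303.0]] [(-4, 117), (-1, -115), (-135, -117), (-136, 109)]
top [[371.0, 168.0], [413.0, 168.0], [413.0, 212.0], [371.0, 212.0]] [(118, -318), (108, -411), (7, -395), (17, -304)]
[[164, 200, 138, 101, 8552], [486, 238, 18, 16, 180], [219, 271, 12, 11, 77], [29, 283, 364, 197, 31981], [200, 288, 5, 12, 42], [204, 440, 11, 20, 91], [401, 450, 23, 30, 342]]
wrist [[425.0, 330.0], [449.0, 44.0], [629.0, 59.0], [605.0, 345.0]] [(-135, -115), (-137, 126), (-1, 116), (37, -132)]
[-0.3  0.1  1.2] [368.8 206.3 249.2]
```

```bash
python3 -c "
from station import env; print(env.finish_job())"
```

```text
the job is handed in; nothing more can be done
None
```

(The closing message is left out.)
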